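# Erect and pack the folding grooming tray

## Robot

A 6-joint arm with a two-finger parallel gripper is mounted at the origin on the work surface. World frame = base frame: x ahead of the robot, y to its left, z up, the work surface at z = 0. Lengths are in m, angles in degrees, forces in N, time in s.
With the tool pointing down it reaches from about 0.35 to 0.8 m from the base axis. Payload 7.3 kg.
Tool frame: the origin (TCP) lies between the finger pads; the fingertips stand 19 mm ahead of it and the grasp point (between the pads) is the TCP; y points along the fingers, x is the direction in which the jaws open and shut, and the axes are right-handed (so a half turn about y gives the same grasp; the last joint's range is limited). The gripper opens to 85 mm and grips with 20 to 120 N. Pads are 22 mm wide; open, the fingers measure 114 mm over their backs; the gripper's body (76 mm by 85 mm) begins 54 mm behind the grasp point. The pads swing forward as they close: fully open they stand 13 mm farther back than shut.
Start: joints at [-84.511, 19.595, 87.324, -0, 73.075, -8.365], TCP at [0.126, -0.51, 0.25] pointing down, gripper open.
Joint ranges: [-145.02, 145.02], [-44.19, 115.74], [2.07, 154.8], [-57.11, 237.11], [16.16, 152.29], [-177.93, 177.93]. Speed limits (degrees/s): [147.25, 147.25, 180, 180, 180, 180].

## Interface

Orientations are given as a 3x3 rotation matrix whose columns are the frame's x, y, z axes.
In Python, from station import robot gives the robot as it stands. Calls block until the motion is done:
- robot.movep(position, orientation): joint-space move of the TCP to a pose.
- robot.movel(position, frame=None, max_speed=0.15): straight line of the TCP; frame=None keeps the orientation; max_speed is the mean speed in m/s.
- robot.set_joints(angles): joint-space move.
- robot.grip(opening): finger opening in m; the grip force is fixed at half the most; returns when the fingers have stopped.
- robot.wait(seconds).
- robot.ik(position, orientation): joint angles nearest the present ones, or None.
- robot.sense(): the state.
- robot.read_camera(name): name is "scene" or "top" or "wrist"; returns (picture, depth): 384x512x3 uint8, red, green, blue; 384x512 float32, m along the optical axis (not along the pixel's ray), 0 where there is no reading.
- robot.calibration(name): a dict with "mtx" (3x3 intrinsics, pixels), "xyz" and "orientation" of the camera in the world. Camera axes: x right, y down, z forward; pixel columns grow to the right and rows downward; lengths in m; the calibration is good to about 2 mm. A picture is of the moment at which its call begins: read the wrist's pose just before it. calibration takes no time and is no camera call; for the wrist camera it gives the pose at the moment of the call.
A pose or a line that the arm cannot do raises robot.IKError and nothing moves.
- robot.close_job(): hands the job in, once; it reports no verdict.
The state is a dict: "time_s": time; "joint_pos": joint angles; "qd": joint speeds; "joint_torque": joint torques, N m; "eef_pos": TCP position; "eef_rot": TCP orientation; "wrist_force": force on the tool from outside, world axes, zero at the start; "ft_torque": the same for the moment, N m; "gripper_width": finger opening in m.
Only numpy, scipy, OpenCV 4.12 (cv2) and the standard library are available. Lean on these libraries where they do the work, as an engineer would, in place of code of your own. Each camera call takes 0.05 s, during which the arm holds its last target. There are 200 camera calls.

## Task

Pack the grooming kit: raise the folding tray's walls fully upright, first both side walls and then both end walls, and then lay every brush and comb there is - from the open lower bin and from the bench - flat inside the erected tray, below its rim. Then, with the bin emptied, push its door shut until it snaps home on the catch, and leave the other things on the bench where they stand.

Things in the scene. Friction and masses are not known exactly. Their poses are not given: they have to be found in the camera images.
- tray: folding tray (grey base, white side walls, blue end walls) fixed to the bench: base 180 mm (x, away from the robot) x 240 mm (y, to the left) x 8 mm; origin at the centre of its underside. Erected, the inside is 175 x 235 mm, its floor 8 mm and wall tops 57 to 64 mm above the bench. The side walls (near, far) lie folded over the end walls (left, right), so they come up first.
- side_near (a joint): hinge of the tray's near side wall (46 mm high, 5 mm thick): 0 = folded inwards, flat over the base; 1.571 = upright (stop at 1.575). Starts at 0 to 0.12. Hinge line along tray y at tray x -90 mm, 18 mm above the bench; from it the wall lies inwards when folded, and swings up and outwards. Stiff (0.1 N m): it stays where left.
- side_near_grip (a point): in the yellow lug of the near side wall: 28 mm wide along the hinge line, 12 mm thick, standing 38 mm off the wall's outer face (up when folded, outwards when upright). This point: mid-width, 40 mm from the hinge line along the wall, 28 mm off the wall's mid-plane. Pinched across the 28 mm, the lug can pivot between the fingers; it can also be pushed.
- side_far (a joint): hinge of the tray's far side wall (46 mm high, 5 mm thick): 0 = folded inwards, flat over the base; 1.571 = upright (stop at 1.575). Starts at 0 to 0.12. Hinge line along tray y at tray x +90 mm, 18 mm above the bench; from it the wall lies inwards when folded, and swings up and outwards. Stiff (0.1 N m): it stays where left.
- side_far_grip (a point): in the yellow lug of the far side wall: 28 mm wide along the hinge line, 12 mm thick, standing 38 mm off the wall's outer face (up when folded, outwards when upright). This point: mid-width, 40 mm from the hinge line along the wall, 28 mm off the wall's mid-plane. Pinched across the 28 mm, the lug can pivot between the fingers; it can also be pushed.
- end_left (a joint): hinge of the tray's left end wall (46 mm high, 5 mm thick): 0 = folded inwards, flat over the base; 1.571 = upright (stop at 1.575). Starts at 0 to 0.12. Hinge line along tray x at tray y +120 mm, 11 mm above the bench; from it the wall lies inwards when folded, and swings up and outwards. Stiff (0.1 N m): it stays where left.
- end_left_grip (a point): in the yellow lug of the left end wall: 28 mm wide along the hinge line, 12 mm thick, standing 38 mm off the wall's outer face (up when folded, outwards when upright). This point: mid-width, 40 mm from the hinge line along the wall, 28 mm off the wall's mid-plane. Pinched across the 28 mm, the lug can pivot between the fingers; it can also be pushed.
- end_right (a joint): hinge of the tray's right end wall (46 mm high, 5 mm thick): 0 = folded inwards, flat over the base; 1.571 = upright (stop at 1.575). Starts at 0 to 0.12. Hinge line along tray x at tray y -120 mm, 11 mm above the bench; from it the wall lies inwards when folded, and swings up and outwards. Stiff (0.1 N m): it stays where left.
- end_right_grip (a point): in the yellow lug of the right end wall: 28 mm wide along the hinge line, 12 mm thick, standing 38 mm off the wall's outer face (up when folded, outwards when upright). This point: mid-width, 40 mm from the hinge line along the wall, 28 mm off the wall's mid-plane. Pinched across the 28 mm, the lug can pivot between the fingers; it can also be pushed.
- bin: stack of two clear acrylic bin tiers, fixed. Origin on the bench under the middle of the lower bin's open front part; x into the bin (away from the robot), y left. Open part: 190 mm wide inside (y), x -100 to 110 mm, floor 5 mm and side walls 50 mm above the bench; behind x 110 mm stands the upper tier (155 mm; bottles in it to 230 mm). The door closes the front.
- door (a joint): side-hinged clear door (white top edge, red end strip) of the lower bin's front: 0 = shut, grows as it swings out towards the robot; starts at 0.4 to 0.62. Light (0.02 N m). A sprung ball catch resists between about 0.08 and 0.04 rad (about 2.5 N at the free edge), then snaps it in and holds it at its stop, 0.
- door_hinge (a point): on the door's vertical hinge line, bin x -104 mm, y +97.5 mm (the door's left edge seen from the robot), 3 mm above the bench.
- door_edge (a point): on the door panel's mid-plane, 190 mm from the hinge line, 2 mm inside its free (right) edge, 33 mm above the bench. The panel is 5 mm thick, from 15 to 52 mm above the bench.
- slicker: red slicker brush, 140 mm long; starts in the lower bin, if present. Origin: centre of its underside; x along it towards the head, z up as it lies. Handle x -70 to 15, z 6 to 30, 20 mm wide (y); head x 15 to 70 mm, 48 mm wide, 30 mm high. Grip it across the handle about 2 mm behind the origin, 22 mm above the underside (balance point within 20 mm).
- pin_brush: brown wooden pin brush, 140 mm long; starts in the lower bin, if present. Origin: centre of its underside; x along it towards the head, z up as it lies. Handle x -70 to 15, z 6 to 30, 20 mm wide (y); head x 15 to 70 mm, 48 mm wide, 30 mm high. Grip it across the handle about 2 mm behind the origin, 22 mm above the underside (balance point within 20 mm).
- bath_brush: orange silicone bath brush, 145 mm long, body 40 mm wide, 16 mm high, with a raised ridge 75 x 20 mm on top (z 16 to 45 mm) to grip; starts on the bench, if present. Origin: centre of its underside; x along it, z up as it lies. Grip the ridge across its 20 mm (y), over the origin, 37 mm above the underside.
- comb: stainless rake comb, black handle, 140 mm long; starts on the bench, if present. Origin: centre of its underside; x along it towards the 48 mm wide steel head, z up as it lies. Handle x -70 to 45, z 6 to 30, 20 mm wide (y). Grip it across the handle about 2 mm behind the origin, 22 mm above the underside.
- bowl: grey ceramic bowl, radius 70 mm, 55 mm high; bystander, origin under its centre
- shampoo: blue bottle, radius 30 mm, 170 mm high; bystander
- balm: amber jar, radius 32 mm, 60 mm high; bystander, close in front of the robot
- powder_tin: metal tin, radius 35 mm, 120 mm high; bystander
- soap: green soap bar 90 x 60 x 35 mm; bystander
- sponge_block: dark wooden block 110 x 70 x 45 mm; bystander
There are look-alikes about, which are no part of the job. What is shaped like the pin_brush but purple is not meant.

How it is judged (in metres and radians):
On the way, in this order (a step that is already met when the one before it is completed fails the run):
1. both side walls are upright, the end walls still down (value of joint each of side_near, side_far above 1.45 rad and value of joint each of end_left, end_right below 0.6 rad), for 0.2 s.
2. all four walls are upright (value of joint each of side_near, side_far, end_left, end_right above 1.45 rad), for 0.2 s.
3. every tool there is lies in the erected tray, the door not yet shut (all of step 2 and x of slicker in the frame of tray between -0.06 and 0.06 m and y of slicker in the frame of tray between -0.105 and 0.105 m and z of slicker in the frame of tray between 0 and 0.045 m and angle between the z axis of each of slicker, pin_brush, bath_brush, comb and the z axis of tray, either way round below 0.5 rad and linear speed of each of slicker, pin_brush, bath_brush, comb below 0.03 m/s and x of pin_brush in the frame of tray between -0.06 and 0.06 m and y of pin_brush in the frame of tray between -0.105 and 0.105 m and z of pin_brush in the frame of tray between 0 and 0.045 m and x of bath_brush in the frame of tray between -0.06 and 0.06 m and y of bath_brush in the frame of tray between -0.105 and 0.105 m and z of bath_brush in the frame of tray between 0 and 0.045 m and x of comb in the frame of tray between -0.06 and 0.06 m and y of comb in the frame of tray between -0.105 and 0.105 m and z of comb in the frame of tray between 0 and 0.045 m and value of joint door above 0.1 rad), for 0.2 s.
4. the door is shut on its catch (value of joint door below 0.025 rad), for 0.2 s.
At the end, for the whole second after the job is handed in: All four walls upright (above 1.45 rad), every brush and comb present lying within 0.5 rad of flat and at rest in the tray (origin within 60 mm in tray x and 105 mm in tray y of the tray's origin and less than 45 mm above the bench), and the door shut on its catch (below 0.025 rad) (all of step 2 and x of slicker in the frame of tray between -0.06 and 0.06 m and y of slicker in the frame of tray between -0.105 and 0.105 m and z of slicker in the frame of tray between 0 and 0.045 m and angle between the z axis of each of slicker, pin_brush, bath_brush, comb and the z axis of tray, either way round below 0.5 rad and linear speed of each of slicker, pin_brush, bath_brush, comb below 0.03 m/s and x of pin_brush in the frame of tray between -0.06 and 0.06 m and y of pin_brush in the frame of tray between -0.105 and 0.105 m and z of pin_brush in the frame of tray between 0 and 0.045 m and x of bath_brush in the frame of tray between -0.06 and 0.06 m and y of bath_brush in the frame of tray between -0.105 and 0.105 m and z of bath_brush in the frame of tray between 0 and 0.045 m and x of comb in the frame of tray between -0.06 and 0.06 m and y of comb in the frame of tray between -0.105 and 0.105 m and z of comb in the frame of tray between 0 and 0.045 m and value of joint door below 0.025 rad); the robot touches nothing.
It fails at once if a bystander (bowl, shampoo, jar, tin, soap, block) is pushed more than 30 mm away or tipped (distance of any of bowl, shampoo, balm, powder_tin, soap, sponge_block from where it was at the start of the episode above 0.03 m or angle between any of bowl, shampoo, balm, powder_tin, soap, sponge_block's own z axis and vertical above 0.5 rad).
Of slicker, pin_brush, bath_brush, comb only 2 to 4 are there at a start; the rules pass over those that are not, and their reading is None.
At some moment in a run one of bath_brush, comb may be knocked a few centimetres aside while the robot is not near it.
Once in a run the grip may slacken for a moment while it holds something.
It also fails if it takes over 210 s, if anything falls off the work surface, if the arm or the gripper's body presses on something with over 40 N, if the wrist force passes 120 N, or if a joint passes its speed limit or range.

## Working session

There is one attempt and no reset: what is moved stays moved. The work goes in short steps, each a Python script; the robot and the scene stay as the last script left them, time stands still between calls to the robot, and variables do not carry over. Pictures are saved under pics/ and viewed, about 12 in all and at most 16, crops included, and the job is handed in when it is done.

```bash
ls; mkdir -p pics; python3 - <<'E'
from station import robot
import numpy as np,cv2
s=robot.sense();print(s["time_s"],s["eef_pos"],s["eef_rot"])
for n in("top","scene"):
    p,d=robot.read_camera(n);c=robot.calibration(n)
    cv2.imwrite(f"pics/{n}0.png",cv2.resize(p[:,:,::-1],(800,600),interpolation=cv2.INTER_CUBIC));np.savez(f"{n}0.npz",p=p,d=d,**c);print(c)
E
```

```text
pics
0.0 [ 0.12570212 -0.50934841  0.24962013] [[ 2.39482224e-01 -1.39604219e-04  9.70900739e-01]
 [-9.70899543e-01  1.54175303e-03  2.39482150e-01]
 [-1.53032187e-03 -9.99998802e-01  2.33680772e-04]]
{'mtx': array([[374.43320298,   0.        , 250.96429524],
       [  0.        , 374.43320298, 197.46363701],
       [  0.        ,   0.        ,   1.        ]]), 'xyz': array([0.29230076, 0.00955444, 1.48412354]), 'orientation': array([[-0.01661771, -0.98985944,  0.14107498],
       [-0.99982206,  0.01771059,  0.00649465],
       [-0.00892731, -0.14094195, -0.98997761]])}
{'mtx': array([[485.31970887,   0.        , 256.03089528],
       [  0.        , 485.31970887, 193.38625426],
       [  0.        ,   0.        ,   1.        ]]), 'xyz': array([ 1.20496474, -0.49504094,  1.36359947]), 'orientation': array([[ 0.59040002,  0.66298477, -0.46030318],
       [ 0.80697103, -0.49550061,  0.32136723],
       [-0.01501893, -0.56118655, -0.82755307]])}
```

View pics/top0.png

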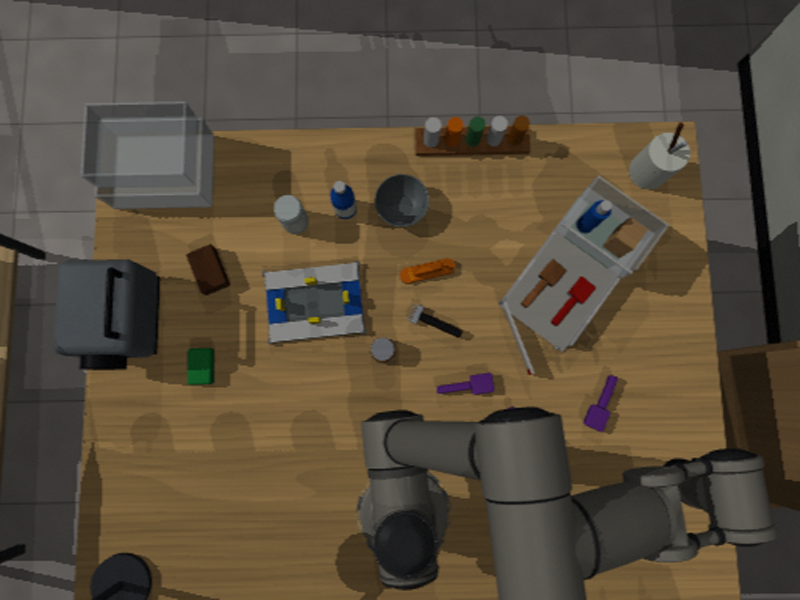

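View pics/scene0.png

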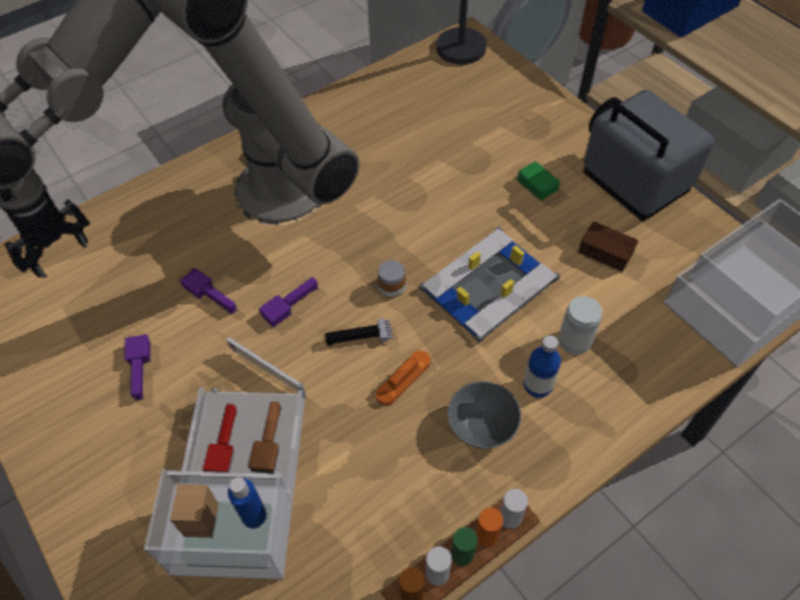

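```bash
cat > h.py <<'E'
import numpy as np,cv2
def cloud(d,c):
    K=c["mtx"];v,u=np.mgrid[:d.shape[0],:d.shape[1]]
    P=np.stack([(u-K[0,2])/K[0,0],(v-K[1,2])/K[1,1],np.ones_like(d)],-1)*d[...,None]
    return P@c["orientation"].T+c["xyz"]
def plane(u,v,z,c):
    r=c["orientation"]@np.linalg.solve(c["mtx"],[u,v,1]);return c["xyz"]+r*(z-c["xyz"][2])/r[2]
def project(P,c):
    q=(np.asarray(P)-c["xyz"])@c["orientation"];return q[...,:2]/q[...,2:]*np.diag(c["mtx"])[:2]+c["mtx"][:2,2]
RNG=dict(yellow=((22,120,80),(34,255,255)),red=((0,180,90),(4,255,255)),orange=((7,190,150),(16,255,255)),
 brown=((5,100,60),(14,190,190)),purple=((125,80,40),(150,255,255)),blue=((105,130,60),(125,255,255)),green=((50,120,40),(80,255,255)),black=((0,0,0),(180,255,38)))
def blobs(p,W,name,lo=(0.2,-0.6,0.0),hi=(0.85,0.5,0.1),amin=6):
    m=cv2.inRange(cv2.cvtColor(p,cv2.COLOR_RGB2HSV),*RNG[name])
    m[~np.all((W>lo)&(W<hi),axis=2)]=0
    n,l,st,ce=cv2.connectedComponentsWithStats(m);o=[]
    for i in range(1,n):
        if st[i,4]<amin: continue
        q=W[l==i];cc,sz,an=cv2.minAreaRect((q[:,:2]*1000).astype(np.float32))
        o.append(dict(px=ce[i].round(1),n=int(st[i,4]),mean=q.mean(0).round(4),zmax=round(float(q[:,2].max()),3),rect=(np.round(cc,1),np.round(sz,1),round(an,1)),mask=l==i))
    return o
E
python3 - <<'E'
from h import *
for n in("top","scene"):
    f=dict(np.load(n+"0.npz"));W=cloud(f["d"],f)
    q=W[300:330,100:130] if n=="top" else W[100:120,200:230]
    print(n,"bench z",np.median(q[...,2]))
    for k in RNG:
        for b in blobs(f["p"],W,k,amin=8 if k in("yellow","red") else 40): print(k,b["px"],b["n"],b["mean"],b["zmax"],*b["rect"])
E
```

```text
top bench z -0.000520406213662894
yellow [198.  178.9] 21 [0.5721 0.2234 0.0579] 0.064 [573.5 223.9] [12.2 24. ] 1.1
yellow [220.6 189. ] 24 [0.5319 0.1362 0.0507] 0.059 [533.6 137.2] [31.2 11.3] 7.9
yellow [178. 194.] 21 [0.5148 0.3012 0.053 ] 0.059 [515.5 301.5] [25.2  8.2] 1.3
yellow [200.4 204.1] 25 [0.474  0.2143 0.0527] 0.063 [473.8 215.5] [14.1 25. ] 16.3
red [372.3 185. ] 141 [ 0.5398 -0.4574  0.034 ] 0.043 [ 539.8 -457. ] [43.4 52.4] 48.6
red [360.2 198.6] 69 [ 0.4871 -0.4071  0.0335] 0.04 [ 488.1 -408.5] [13.8 80.2] 47.9
brown [348.8 179. ] 240 [ 0.5653 -0.3667  0.0339] 0.042 [ 557.1 -355.4] [ 44.1 138.1] 44.1
purple [301.3 246.1] 272 [ 0.3073 -0.1716  0.0289] 0.038 [ 305.4 -158.8] [ 45.3 141.7] 7.3
purple [384.2 260.1] 296 [ 0.249  -0.4861  0.0289] 0.038 [ 257.2 -499.1] [ 58.1 137.9] 61.0
blue [225.3 190.3] 203 [0.5323 0.1209 0.0153] 0.025 [532.8 123.5] [86.7 45.6] 6.7
blue [176. 196.] 182 [0.5129 0.3168 0.0146] 0.024 [514.9 315.6] [86.4 43.4] 6.1
green [130.9 234. ] 164 [0.3644 0.4857 0.0346] 0.042 [364.9 486.1] [85.5 27.1] 0.2
black [250.6 127.3] 423 [0.7877 0.0157 0.022
[... 1267 characters left out ...]
3] [60.9 20. ] 13.3
purple [ 87.5 231. ] 406 [ 0.2568 -0.4905  0.0272] 0.04 [ 265.8 -493.7] [ 48.9 142.8] 66.3
blue [324.1 160.2] 42 [0.4839 0.3038 0.0145] 0.021 [480.5 305. ] [20.6 50. ] 35.8
blue [337.4 168.6] 88 [0.5396 0.3164 0.0143] 0.022 [538.3 317.3] [35.7 48.2] 20.0
blue [291.6 195.8] 271 [0.5333 0.1184 0.0142] 0.024 [532.8 122. ] [107.7  47.8] 6.6
green [341.8 116.8] 228 [0.375  0.4819 0.0275] 0.041 [370.7 484.6] [92.5 31.4] 1.4
black [385.2 163.7] 208 [0.6271 0.457  0.0236] 0.046 [626.3 456.4] [102.7  11.5] 23.5
black [224.6 213.9] 217 [ 0.4646 -0.1044  0.0255] 0.036 [ 463.3 -102.7] [106.5  23.3] 62.6
black [324.  275.2] 73 [0.8195 0.0137 0.0239] 0.045 [819.7  17. ] [25.5 54.7] 6.2
```

```bash
python3 - <<'E'
import cv2,numpy as np
a=np.load("top0.npz")["p"][:,:,::-1]
cv2.imwrite("pics/crop_top.png",np.hstack([cv2.resize(a[158:228,158:242],None,fx=4.7,fy=4.7,interpolation=cv2.INTER_CUBIC),cv2.resize(a[105:245,310:440],(305,329),interpolation=cv2.INTER_CUBIC)]))
E
```

```text
(no output)
```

View pics/crop_top.png

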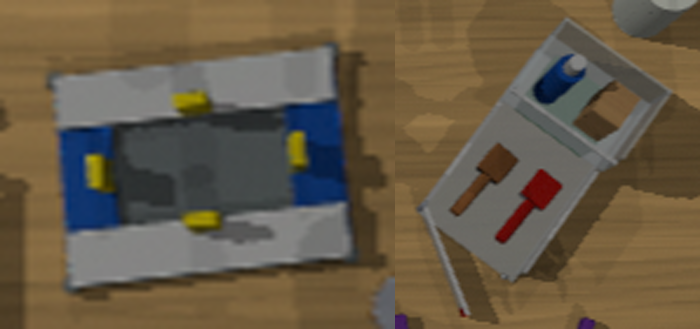

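```bash
python3 - <<'E'
from h import *
f=dict(np.load("top0.npz"))
for n,u,v,z in(("hinge",322.4,193.5,.05),("tip",339,238.2,.052),("binFR",357.7,222.4,.05),("tierL",359,147,.05)): print(n,plane(u,v,z,f).round(4))
W=cloud(f["d"],f)
for n,u,v in(("tin",185.6,132),("shampoo",217,119),("jar",245,223),("soap",128,228)):
    print(n,W[int(v)-1:int(v)+2,int(u)-1:int(u)+2].mean((0,1)).round(3))
# heights masks: tin
for n,zl,zh,x0,x1,y0,y1 in(("tin",.1,.13,.6,.85,.15,.35),("shampoo",.08,.2,.6,.9,.05,.2),("jar",.045,.07,.36,.48,0,.1)):
    m=(W[...,2]>zl)&(W[...,2]<zh)&(W[...,0]>x0)&(W[...,0]<x1)&(W[...,1]>y0)&(W[...,1]<y1);q=W[m];print(n,len(q),q.mean(0).round(3),q.min(0).round(3),q.max(0).round(3))
E
```

```text
hinge [ 0.5072 -0.2576  0.05  ]
tip [ 0.3342 -0.3127  0.052 ]
binFR [ 0.3931 -0.3874  0.05  ]
tierL [ 0.6896 -0.4093  0.05  ]
tin [0.741 0.264 0.119]
shampoo [0.772 0.138 0.17 ]
jar [0.398 0.043 0.059]
soap [0.388 0.497 0.036]
tin 301 [0.74  0.256 0.117] [0.705 0.15  0.1  ] [0.786 0.305 0.128]
shampoo 223 [0.763 0.138 0.126] [0.741 0.111 0.08 ] [0.798 0.167 0.174]
jar 175 [0.397 0.047 0.06 ] [0.371 0.02  0.051] [0.424 0.074 0.067]
```

```bash
cat >> h.py <<'E'
from station import robot
def Rdown(a):
    "tool down, jaw axis at world yaw a (rad)"
    x=np.array([np.cos(a),np.sin(a),0]);y=np.array([0,0,-1.]);return np.stack([x,y,np.cross(x,y)],1)
def best(p,a):
    q0=np.array(robot.sense()["joint_pos"]);o=[]
    for k in(0,np.pi):
        q=robot.ik(p,Rdown(a+k))
        if q is not None:o.append((abs(np.array(q)[5]),k))
    return Rdown(a+min(o)[1])
TR=np.array([0.523,0.219]);TY=np.radians(6.3)
RT=np.array([[np.cos(TY),-np.sin(TY)],[np.sin(TY),np.cos(TY)]])
def tw(x,y,z): return np.r_[TR+RT@[x,y],z]
def raise_wall(name,end=1.59,dz=.003):
    # hinge pt, inward dir, jaw yaw
    h,u,hz,a={"near":((-.09,0),(1,0),.018,np.pi/2),"far":((.09,0),(-1,0),.018,np.pi/2),
      "left":((0,.12),(0,-1),.011,0),"right":((0,-.12),(0,1),.011,0)}[name]
    h,u=np.array(h),np.array(u)
    def pt(t,dz=dz):
        r=np.hypot(.04,.028);b=np.arctan2(.028,.04)+t
        return tw(*(h+u*r*np.cos(b)),hz+r*np.sin(b)+dz)
    p=pt(.05);up=p+[0,0,.1]
    R=best(up,TY+a);robot.movep(up,R);robot.grip(.055)
    robot.movel(p,max_speed=.12);robot.grip(0)
    print(name,"width",robot.sense()["gripper_width"])
    for t in np.linspace(.05,end,9)[1:]:robot.movel(pt(t),max_speed=.06)
    s=robot.sense();print("force",np.round(s["wrist_force"],1),"err",(np.array(s["eef_pos"])-pt(end)).round(4))
    robot.grip(.055);robot.movel(pt(end)+[0,0,.1],max_speed=.15);print("t",robot.sense()["time_s"])
def shot(cam,fn):
    s=robot.sense();c=robot.calibration(cam);p,d=robot.read_camera(cam)
    np.savez(fn+".npz",p=p,d=d,**c);return p,d,c,cloud(d,c)
E
python3 - <<'E'
from h import *
robot.movep(tw(0,0,.3),best(tw(0,0,.3),TY+np.pi/2))
p,d,c,W=shot("wrist","w1")
for b in blobs(p,W,"yellow",amin=60):print(b["px"],b["n"],b["mean"],b["zmax"],*b["rect"])
cv2.imwrite("pics/w1.png",p[:,:,::-1])
print(robot.sense()["time_s"],robot.sense()["joint_pos"],c["xyz"])
E
```

```text
[256.  126.6] 205 [0.4741 0.2151 0.0555] 0.06 [475.3 216.4] [14.3 27.7] 6.1
[195.3 162.2] 319 [0.5302 0.1388 0.0469] 0.057 [533.3 137.8] [33.  14.4] 2.9
[314.3 164. ] 286 [0.515  0.2991 0.048 ] 0.057 [515.3 300.8] [27.1 14.1] 5.6
[254.6 198.3] 270 [0.5709 0.2239 0.0512] 0.059 [578.9 224.8] [24.7 26. ] 6.9
3.075 [ 1.49023124e+01  2.22773628e+01  7.54141975e+01 -7.51972106e-03
  8.23141445e+01 -8.13182947e+01] [0.45773415 0.21174484 0.42317759]
```

View pics/w1.png

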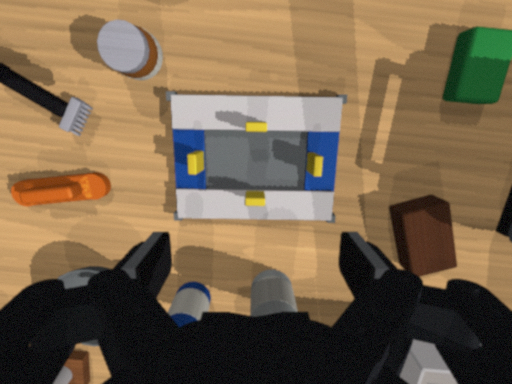

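```bash
python3 - <<'E'
from h import *
raise_wall("near")
raise_wall("far")
p,d,c,W=shot("top","t1");p2,*_=shot("scene","s1")
cv2.imwrite("pics/t1.png",np.hstack([cv2.resize(p[140:240,140:260,::-1],(420,350)),cv2.resize(p2[120:220,260:380,::-1],(380,350))]))
E
```

```text
near width 0.027010512568510153
force [ 0.3  9.3 12. ] err [0.0025 0.0018 0.002 ]
t 9.175
far width 0.02699412167676115
force [ 0.2 -8.8  4.8] err [ 0.0013 -0.0019  0.0017]
t 15.125
```

View pics/t1.png

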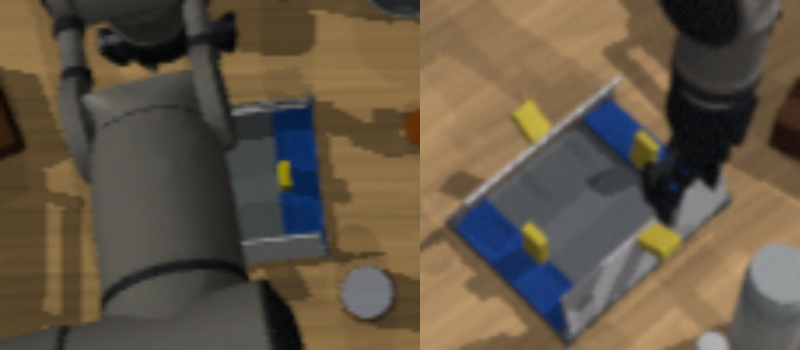

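```bash
python3 - <<'E'
from h import *
raise_wall("left")
raise_wall("right")
robot.movep([.45,-.1,.35],best(np.array([.45,-.1,.35]),np.radians(60)))
p,d,c,W=shot("top","t2");w=shot("wrist","w2")
for b in blobs(p,W,"yellow",amin=5):
    m=b["mean"];l=RT.T@(m[:2]-TR);print("lug local",l.round(4),m[2],b["zmax"],b["n"])
cv2.imwrite("pics/t2.png",np.hstack([cv2.resize(p[150:240,140:260,::-1],(480,360)),cv2.resize(w[0][:,:,::-1],(320,360))]))
print(robot.sense()["time_s"])
E
```

```text
left width 0.026821319027593115
force [ 7.4 -1.4  4.7] err [0.0036 0.0004 0.0025]
t 21.9833
right width 0.027103313586998547
force [-6.2  1.1  6.8] err [-0.0012 -0.0003  0.0006]
t 28.125
lug local [ 0.094  -0.0003] 0.0683 0.08 73
lug local [-0.0017 -0.1301] 0.058 0.07 71
lug local [0.002  0.1296] 0.0598 0.074 72
lug local [-0.0945  0.0027] 0.0677 0.08 76
29.4167
```

View pics/t2.png

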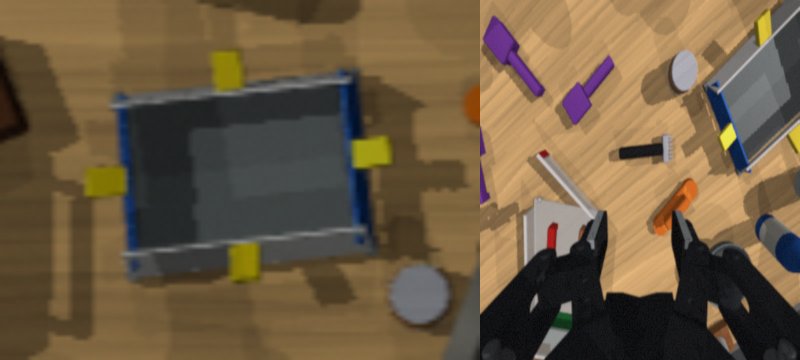

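```bash
python3 - <<'E'
from h import *
for fn in("t2","w2"):
    f=dict(np.load(fn+".npz"));W=cloud(f["d"],f)
    for b in blobs(f["p"],W,"yellow",amin=40):
        q=W[cv2.erode(b["mask"].astype(np.uint8),np.ones((3,3)))>0];l=(q[:,:2]-TR)@RT
        o=np.abs(l[:,0] if abs(l[:,0]).mean()>abs(l[:,1]).mean() else l[:,1])
        k=np.polyfit(o,q[:,2],1);print(fn,l.mean(0).round(3),len(q),"z",np.median(q[:,2]).round(4),"slope",k[0].round(2),"o",o.min().round(3),o.max().round(3),"zstd",q[:,2].std().round(4))
E
```

```text
t2 [ 0.093 -0.   ] 37 z 0.0686 slope 0.44 o 0.08 0.106 zstd 0.0046
t2 [-0.002 -0.129] 37 z 0.0602 slope 0.3 o 0.116 0.143 zstd 0.0041
t2 [0.002 0.129] 40 z 0.0614 slope 0.33 o 0.116 0.143 zstd 0.0045
t2 [-0.094  0.002] 43 z 0.0686 slope 0.4 o 0.08 0.11 zstd 0.0044
w2 [-0.094 -0.001] 657 z 0.069 slope 0.39 o 0.077 0.111 zstd 0.0042
w2 [-0.003 -0.131] 396 z 0.0611 slope 0.23 o 0.113 0.149 zstd 0.0026
w2 [ 0.091 -0.007] 309 z 0.0666 slope 0.37 o 0.078 0.11 zstd 0.0033
```

```bash
python3 - <<'E'
from h import *
for fn in("s1","t1"):
    f=dict(np.load(fn+".npz"));W=cloud(f["d"],f)
    for b in blobs(f["p"],W,"yellow",amin=8):
        q=W[b["mask"]];l=(q[:,:2]-TR)@RT
        i=int(abs(l[:,0]).mean()<abs(l[:,1]).mean()); o=np.abs(l[:,i])
        m=q[:,2]>.0
        k=np.polyfit(o,q[:,2],1);print(fn,l.mean(0).round(3),len(q),"z",np.median(q[:,2]).round(4),"slope",k[0].round(2),"o",np.percentile(o,[3,97]).round(3),"z",np.percentile(q[:,2],[3,97]).round(3))
E
```

```text
s1 [-0.093  0.002] 88 z 0.067 slope -0.58 o [0.076 0.14 ] z [0.006 0.076]
s1 [0.004 0.079] 51 z 0.0453 slope 1.63 o [0.074 0.085] z [0.023 0.058]
s1 [ 0.004 -0.086] 47 z 0.0506 slope 0.79 o [0.081 0.091] z [0.028 0.058]
s1 [ 0.1   -0.004] 84 z 0.0677 slope 0.34 o [0.08  0.116] z [0.056 0.076]
t1 [-0.001 -0.083] 23 z 0.0545 slope -1.13 o [0.077 0.088] z [0.019 0.061]
```

```bash
cat >> h.py <<'E'
def push(axis,sg,z=.06,lim=15,smax=.020):
    "closed fingers push a wall from inside; axis 0 sides / 1 ends"
    half=(.0875,.1175)[axis]; a=TY+(np.pi/2 if axis==0 else 0)
    P=lambda s,z=z: tw(*((sg*s,0) if axis==0 else (0,sg*s)),z)
    s0=half-.045
    up=P(s0,.15);robot.movep(up,best(up,a));robot.grip(0)
    robot.movel(P(s0),max_speed=.15);f0=np.array(robot.sense()["wrist_force"])
    n=np.r_[RT@((sg,0) if axis==0 else (0,sg)),0];log=[]
    for s in np.arange(half-.035,half-.011+smax,.002):
        robot.movel(P(s),max_speed=.05);st=robot.sense();f=-(np.array(st["wrist_force"])-f0)@n
        act=(np.array(st["eef_pos"])[:2]-TR)@RT[:,axis]*sg
        log.append((round(float(act)*1e3,1),round(float(f),1)))
        if f>lim:break
    print("push",axis,sg,log)
    robot.movel(P(s0),max_speed=.2);robot.movel(up,max_speed=.2)
def lugs(fn,cam="top"):
    p,d,c,W=shot(cam,fn)
    for b in blobs(p,W,"yellow",amin=20):
        q=W[cv2.erode(b["mask"].astype(np.uint8),np.ones((3,3)))>0]
        if len(q)<6: continue
        l=(q[:,:2]-TR)@RT;i=int(abs(l[:,0]).mean()<abs(l[:,1]).mean());o=abs(l[:,i])
        print(fn,l.mean(0).round(3),"z",np.median(q[:,2]).round(4),"slope",np.polyfit(o,q[:,2],1)[0].round(2),"o",o.min().round(3),o.max().round(3))
E
python3 - <<'E'
from h import *
push(0,-1);push(0,1)
robot.movep([.45,-.1,.35],best(np.array([.45,-.1,.35]),np.radians(60)))
lugs("t3");print(robot.sense()["time_s"])
E
```

```text
push 0 -1 [(52.6, -0.3), (54.5, -0.7), (56.6, 0.6), (58.2, 1.6), (59.8, 3.7), (62.5, 3.7), (64.9, 2.8), (67.0, 1.7), (68.9, 1.7), (70.8, 2.3), (72.8, 0.9), (74.8, 1.8), (75.5, 5.0), (75.6, 10.7), (75.7, 16.5)]
push 0 1 [(53.1, -0.1), (54.5, 0.0), (56.6, 0.2), (58.6, -0.1), (60.6, 0.3), (62.1, 2.6), (64.6, 2.9), (66.8, 1.3), (68.8, 0.7), (70.8, 1.6), (72.7, 0.8), (74.8, 1.3), (76.7, 0.7), (77.9, 5.2), (78.0, 12.8), (78.1, 18.8)]
t3 [ 0.112 -0.   ] z 0.0633 slope -0.02 o 0.099 0.125
t3 [-0.003 -0.13 ] z 0.0615 slope 0.2 o 0.116 0.144
t3 [0.002 0.129] z 0.0605 slope 0.37 o 0.116 0.143
t3 [-0.112  0.003] z 0.0632 slope -0.04 o 0.097 0.126
44.9
```

```bash
cat >> h.py <<'E'
def lower_end(sg,t0=1.25,t1=.05):
    r=np.hypot(.04,.028)
    pt=lambda t:tw(0,sg*(.12-r*np.cos(np.arctan2(.028,.04)+t)),.011+r*np.sin(np.arctan2(.028,.04)+t)+.003)
    up=pt(t0)+[0,0,.09];robot.movep(up,best(up,TY));robot.grip(.055);robot.movel(pt(t0));robot.grip(0)
    for t in np.linspace(t0,t1,8)[1:]:robot.movel(pt(t),max_speed=.08)
    print(robot.sense()["gripper_width"]);robot.grip(.055);robot.movel(pt(t1)+[0,0,.1],max_speed=.2)
E
python3 - <<'E'
from h import *
lower_end(1);lower_end(-1)
robot.movep([.45,-.1,.35],best(np.array([.45,-.1,.35]),np.radians(60)))
lugs("t4");p,d,c,W=shot("wrist","w4")
q=np.load("t4.npz")["p"]
cv2.imwrite("pics/t4.png",np.hstack([cv2.resize(q[150:240,140:260,::-1],(480,360)),cv2.resize(p[:,:,::-1],(320,360))]));print(robot.sense()["time_s"])
E
```

```text
0.02674790594558285
0.026747322991617244
t4 [ 0.111 -0.001] z 0.0638 slope -0.04 o 0.099 0.124
t4 [-0.004 -0.088] z 0.0615 slope 0.49 o 0.084 0.093
t4 [-0.112  0.003] z 0.0632 slope 0.05 o 0.097 0.126
57.6583
```

View pics/t4.png

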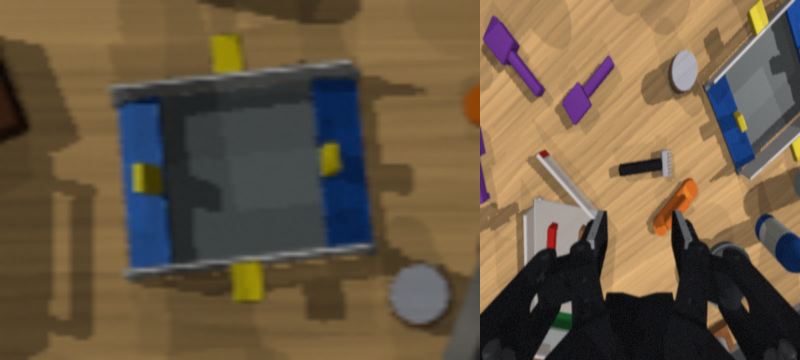

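```bash
cat >> h.py <<'E'
def ends(fn):
    f=dict(np.load(fn+".npz"));W=cloud(f["d"],f)
    for b in blobs(f["p"],W,"blue",lo=(.35,.05,.0),hi=(.7,.4,.09),amin=40):
        q=W[cv2.erode(b["mask"].astype(np.uint8),np.ones((3,3)))>0];l=(q[:,:2]-TR)@RT
        k,r=np.polyfit(abs(l[:,1]),q[:,2],1);print(fn,"end",l.mean(0).round(3),len(q),"angle",np.arctan(-k).round(2))
E
python3 - <<'E'
from h import *
ends("t4");ends("w4");ends("top0")
E
```

```text
t4 end [-0.005 -0.099] 259 angle 0.32
t4 end [0.    0.097] 197 angle 0.37
w4 end [-0.05   0.092] 644 angle 0.33
w4 end [-0.003 -0.099] 2603 angle 0.3
top0 end [-0.002 -0.1  ] 125 angle 0.07
top0 end [-0.002  0.099] 99 angle 0.11
```

```bash
sed -i 's/def raise_wall(name,end=1.59,dz=.003)/def raise_wall(name,end=1.59,dz=.003,t0=.05)/; s/p=pt(.05);up/p=pt(t0);up/; s/np.linspace(.05,end,9)/np.linspace(t0,end,7)/; s/movel(pt(t),max_speed=.06)/movel(pt(t),max_speed=.1)/; s/half-.011+smax,.002)/half-.011+smax,.003)/' h.py
python3 - <<'E'
from h import *
raise_wall("left",t0=.33);push(1,1)
raise_wall("right",t0=.33);push(1,-1)
robot.movep([.45,-.1,.35],best(np.array([.45,-.1,.35]),np.radians(60)))
lugs("t5");print(robot.sense()["time_s"])
p,d,c,W=shot("scene","s5")
for k in("orange","black","red","brown"):
  for fn in("t5","s5"):
    f=dict(np.load(fn+".npz"))
    for b in blobs(f["p"],cloud(f["d"],f),k,lo=(.3,-.55,.004),hi=(.68,.03,.06),amin=40):print(fn,k,b["px"],b["n"],b["mean"],b["zmax"],*b["rect"])
E
```

```text
left width 0.026860892986521032
force [ 8.5 -2.5  3.5] err [0.0036 0.0003 0.0022]
t 63.5917
push 1 1 [(83.1, 0.5), (85.6, 0.7), (88.6, -0.3), (91.7, 0.1), (94.6, 0.6), (97.6, 2.3), (100.7, 0.1), (103.9, 0.6), (106.4, 3.7), (106.7, 15.7)]
right width 0.02682298580512854
force [-6.2  0.1  6.4] err [-0.0012 -0.0001  0.0007]
t 74.1583
push 1 -1 [(83.0, -0.7), (85.7, 0.5), (88.6, 0.5), (91.6, -0.2), (94.5, 0.9), (97.6, 1.3), (100.8, 1.8), (103.8, 0.6), (106.8, -0.0), (107.3, 14.0), (107.5, 27.1)]
t5 [ 0.111 -0.   ] z 0.0629 slope -0.15 o 0.099 0.127
t5 [-0.003 -0.141] z 0.0567 slope -0.05 o 0.127 0.155
t5 [0.001 0.142] z 0.0573 slope 0.03 o 0.127 0.156
t5 [-0.112  0.003] z 0.0642 slope 0.12 o 0.097 0.125
81.0417
s5 orange [259.6 239.3] 296 [ 0.6074 -0.0685  0.025 ] 0.049 [606.9 -71.8] [ 37.9 138.7] 14.7
s5 black [225.  221.5] 218 [ 0.4888 -0.1195  0.0254] 0.039 [ 487.8 -118.1] [107.4  21.7] 66.4
t5 red [367.9 190.1] 234 [ 0.5197 -0.4386  0.0343] 0.041 [ 508.1 -429.3] [ 43.5 137.4] 48.6
s5 red [141.4 284.7] 374 [ 0.5251 -0.441   0.0339] 0.042 [ 511.2 -433.1] [ 43.3 133.4] 51.5
t5 brown [349.  178.9] 256 [ 0.5659 -0.3679  0.0333] 0.043 [ 556.3 -363. ] [ 47.8 148.7] 49.8
s5 brown [170.2 283.1] 433 [ 0.5714 -0.3699  0.0336] 0.043 [ 560.2 -358.5] [ 45.9 136.8] 45.6
```

```bash
sed -i 's/^TR=np.array.*;TY/TR=np.array([0.524,0.2187]);TY/' h.py; cat >> h.py <<'E'
def find(W,p,color,c0,head):
    "centre and axis yaw (rad, along approx. head dir) of the tool of this colour near c0"
    lo=(c0[0]-.1,c0[1]-.1,.006);hi=(c0[0]+.1,c0[1]+.1,.06)
    bs=blobs(p,W,color,lo,hi,amin=40);m=np.any([b["mask"] for b in bs],0)
    q=W[cv2.erode(m.astype(np.uint8),np.ones((3,3)))>0] if m.sum()>1500 else W[m]
    c,s,a=cv2.minAreaRect((q[:,:2]*1000).astype(np.float32));a=np.radians(a if s[0]>s[1] else a+90)
    if np.cos(a-head)<0:a+=np.pi
    return np.array(c)/1e3,a,s,np.median(q[:,2])
SL={}
def pick_place(name,color,c0,head,zb,zg,off,slot,opn=.05,rel=.028,look=True):
    """c0 approx centre of coloured part, head approx yaw, zb height it lies on, off grip offset from centre of coloured part along axis"""
    final=TY;pl=tw(*slot,.008+zg+.0015)
    o=[]
    for k in(0,np.pi):
        q1=robot.ik(np.r_[c0,.2],Rdown(head+np.pi/2+k));q2=robot.ik(pl+[0,0,.09],Rdown(final+np.pi/2+k))
        if q1 is not None and q2 is not None:o.append((max(abs(q1[5]),abs(q2[5])),k))
    k=min(o)[1];robot.movep(np.r_[c0,.28],Rdown(head+np.pi/2+k));robot.grip(opn)
    p,d,c,W=shot("wrist","w_"+name);cc,a,s,z=find(W,p,color,c0,head)
    print(name,"wrist centre",cc.round(4),"moved",(cc-c0).round(4),"yaw",np.degrees(a).round(1),"was",np.degrees(head).round(1),"size",np.round(s),"z",z.round(4))
    assert np.hypot(*(cc-c0))<.025 and abs(a-head)<.35
    g=np.r_[cc+off*np.array([np.cos(a),np.sin(a)]),zb+zg];R=Rdown(a+np.pi/2+k)
    robot.movep(g+[0,0,.1],R);robot.movel(g,max_speed=.15);robot.grip(0);w=robot.sense()["gripper_width"]
    robot.movel(g+[0,0,.13],max_speed=.15);robot.grip(0);w2=robot.sense()["gripper_width"]
    print("width",round(w,4),round(w2,4))
    if w2<.012: raise SystemExit("missed")
    robot.movep(pl+[0,0,.11],Rdown(final+np.pi/2+k));w3=robot.sense()["gripper_width"]
    robot.movel(pl,max_speed=.12);s=robot.sense();print("width at place",round(w3,4),"F",np.round(s["wrist_force"],1),"dz",round(s["eef_pos"][2]-pl[2],4))
    robot.grip(rel);robot.movel(pl+[0,0,.11],max_speed=.2);print("t",robot.sense()["time_s"])
E
python3 - <<'E'
from h import *
pick_place("bath","orange",np.array([.607,-.071]),np.radians(-75.3),0,.037,0,(0,.082),opn=.06)
E
```

```text
bath wrist centre [ 0.6023 -0.0715] moved [-0.0047 -0.0005] yaw 283.7 was -75.3 size [ 35. 140.] z 0.0162Traceback (most recent call last):
  File "<stdin>", line 2, in <module>
  File "h.py", line 104, in pick_place
    assert np.hypot(*(cc-c0))<.025 and abs(a-head)<.35
           ^^^^^^^^^^^^^^^^^^^^^^^^^^^^^^^^^^^^^^^^^^^
AssertionError
```

Angle wrap only; fix it. The measurement itself agrees.

```bash
sed -i 's/    return np.array(c)\/1e3,a,s/    a=head+(a-head+np.pi)%(2*np.pi)-np.pi\n    return np.array(c)\/1e3,a,s/' h.py
python3 - <<'E'
from h import *
pick_place("bath","orange",np.array([.603,-.071]),np.radians(-75.8),0,.037,0,(0,.082),opn=.06)
pick_place("comb","black",np.array([.488,-.118]),np.radians(66),0,.022,.0105,(0,.028),opn=.06)
p,d,c,W=shot("wrist","w6")
cv2.imwrite("pics/w6.png",p[:,:,::-1])
E
```

```text
bath wrist centre [ 0.6021 -0.0708] moved [-0.0009  0.0002] yaw -76.5 was -75.8 size [ 34. 138.] z 0.0163
width 0.0192 0.0185
width at place 0.0191 F [-0.5 -0.9 -1.5] dz 0.0002
t 89.7167
comb wrist centre [ 0.4844 -0.1147] moved [-0.0036  0.0033] yaw 66.5 was 66.0 size [111.  17.] z 0.0292
width 0.0188 0.0189
width at place 0.019 F [-0.4  0.7 -1.2] dz 0.0002
t 98.5
```

View pics/w6.png

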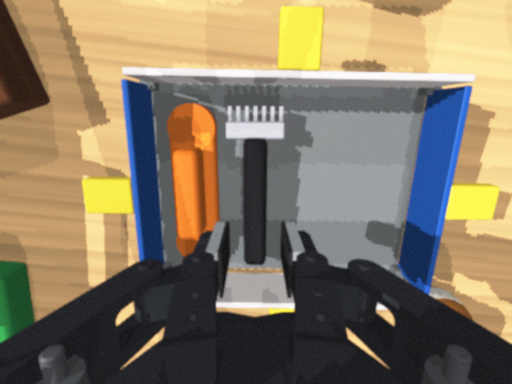

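```bash
python3 - <<'E'
from h import *
pick_place("pin","brown",np.array([.557,-.358]),np.radians(-45),.005,.022,-.002,(0,-.028),opn=.05)
pick_place("slicker","red",np.array([.510,-.430]),np.radians(-43),.005,.022,-.002,(0,-.082),opn=.05)
p,d,c,W=shot("wrist","w7")
robot.movep([.40,-.16,.36],Rdown(np.radians(50)))
p2,d2,c2,W2=shot("wrist","w8")
cv2.imwrite("pics/w7.png",np.hstack([cv2.resize(p[:,:,::-1],(400,300)),cv2.resize(p2[:,:,::-1],(400,300))]));print(robot.sense()["time_s"])
cv2.imwrite("pics/w8.png",p2[:,:,::-1])
shot("top","t8")
E
```

```text
pin wrist centre [ 0.5559 -0.3572] moved [-0.0011  0.0008] yaw -44.0 was -45.0 size [ 42. 134.] z 0.0343
width 0.0188 0.0192
width at place 0.0191 F [ 0.8 -0.1 -1. ] dz 0.0001
t 108.7583
slicker wrist centre [ 0.5104 -0.4296] moved [0.0004 0.0004] yaw -42.1 was -43.0 size [ 40. 131.] z 0.0345
width 0.019 0.0188
width at place 0.0192 F [-0.4  0.9  0.6] dz 0.0002
t 118.8083
121.45
```

View pics/w7.png

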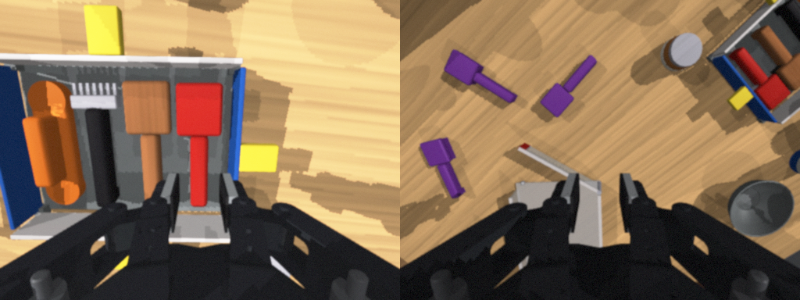

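```bash
python3 - <<'E'
from h import *
f=dict(np.load("w8.npz"))
for n,u,v in(("tip",157,187),("hinge",256,242),("FR",150,234)):print(n,plane(u,v,.052,f).round(4),plane(u,v,.05,f).round(4))
a=f["p"][150:300,110:290,::-1];b=dict(np.load("t8.npz"))["p"][170:255,310:395,::-1]
cv2.imwrite("pics/door.png",np.hstack([cv2.resize(a,(480,400)),cv2.resize(b,(320,400))]))
E
```

```text
tip [ 0.3363 -0.3085  0.052 ] [ 0.3362 -0.3094  0.05  ]
hinge [ 0.5105 -0.2492  0.052 ] [ 0.5113 -0.2498  0.05  ]
FR [ 0.3861 -0.3751  0.052 ] [ 0.3862 -0.3763  0.05  ]
```

View pics/door.png

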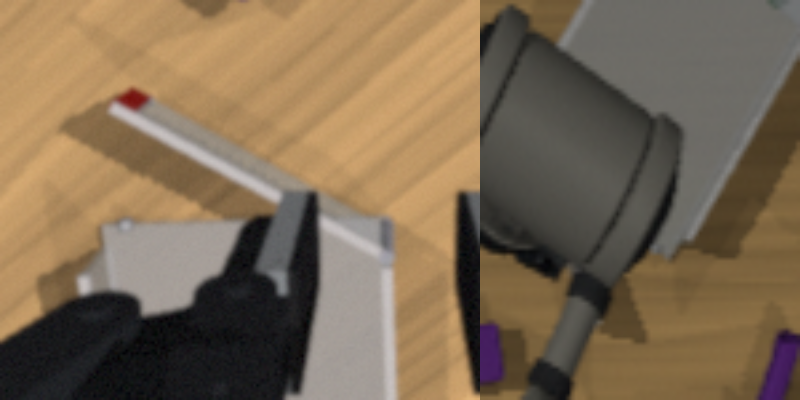

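```bash
python3 - <<'E'
from h import *
f=dict(np.load("w8.npz"))
P={n:plane(u,v,z,f) for n,u,v,z in(("tip",153.5,190,.052),("hinge",255.6,246.5,.052),("FR",140.7,253.5,.05),("FRbottom",149.5,235.5,.004),("hb",255.6,233,.015))}
for n in P:print(n,P[n].round(4))
d=P["tip"]-P["hinge"];e=P["FR"]-P["hinge"]
for v in(d,e):print(np.hypot(*v[:2]).round(4),np.degrees(np.arctan2(v[1],v[0])).round(1))
E
```

```text
tip [ 0.3362 -0.3163  0.052 ]
hinge [ 0.5165 -0.255   0.052 ]
FR [ 0.4014 -0.4142  0.05  ]
FRbottom [ 0.3916 -0.4067  0.004 ]
hb [ 0.5103 -0.2497  0.015 ]
0.1904 -161.2
0.1964 -125.9
```

```bash
python3 - <<'E'
from h import *
H=np.array([.5155,-.2545]);z=.042;r=.165
def pose(t,off,z=z):
    f=np.radians(-125.9)-t;u=np.array([np.cos(f),np.sin(f)]);n=np.array([np.sin(f),-np.cos(f)])
    return np.r_[H+r*u+off*n,z],f,n
p,f,n=pose(.616,.04,.2);R=best(p,f);k=0 if np.allclose(R,Rdown(f)) else np.pi
robot.movep(p,R);robot.grip(0)
robot.movel(pose(.616,.04)[0]);f0=np.array(robot.sense()["wrist_force"]);log=[]
for t in list(np.arange(.6,.1,-.07))+list(np.arange(.1,-.09,-.015)):
    p,f,n=pose(t,.0135);robot.movel(p,frame=Rdown(f+k),max_speed=.06)
    s=robot.sense();F=(np.array(s["wrist_force"])-f0)[:2]@n;log.append((round(float(t),3),round(float(F),1),round(float((np.array(s["eef_pos"])-p)[:2]@n)*1e3,1)))
    if F>14 and t<.05:break
print(log)
robot.movel(pose(t,.06)[0]);robot.movel(pose(t,.06,.3)[0],max_speed=.2)
robot.movep([.35,-.05,.38],best(np.array([.35,-.05,.38]),np.radians(90)))
pt,*_=shot("top","t9");ps,*_=shot("scene","s9");lugs("t9b");print(robot.sense()["time_s"])
cv2.imwrite("pics/end.png",np.hstack([cv2.resize(pt[100:260,150:450,::-1],(450,300)),cv2.resize(ps[200:400,80:230,::-1],(300,300))]))
E
```

```text
[(0.6, 1.1, 0.1), (0.53, 0.6, 0.4), (0.46, 0.2, 0.5), (0.39, -0.3, 0.5), (0.32, -0.1, 0.5), (0.25, 0.1, 0.5), (0.18, 0.6, 0.5), (0.11, -0.6, 0.5), (0.1, 3.3, 1.1), (0.085, 0.4, -0.7), (0.07, 0.5, -0.4), (0.055, -0.2, -0.2), (0.04, -0.1, -0.2), (0.025, 5.6, 1.7), (0.01, 14.3, 4.0)]
t9b [ 0.111 -0.   ] z 0.0627 slope -0.01 o 0.097 0.123
t9b [-0.004 -0.14 ] z 0.0558 slope 0.03 o 0.127 0.154
t9b [0.001 0.143] z 0.0567 slope -0.14 o 0.127 0.158
t9b [-0.114  0.003] z 0.0642 slope -0.01 o 0.098 0.128
133.3167
```

View pics/end.png

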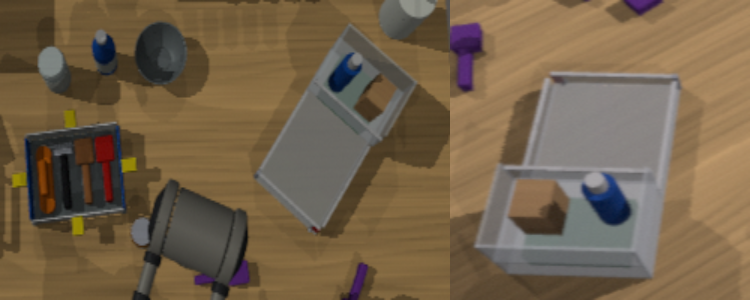

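```bash
python3 -c "
from station import robot
robot.wait(.3);print(robot.close_job(),robot.sense()['time_s'])"
```

```text
the job is handed in; nothing more can be done
the job is handed in; nothing more can be done
```

I packed the kit and handed the job in at about 134 s on the robot's clock. All four tools were present: slicker, pin brush, bath brush and comb. The hand-in reports no verdict.

**Walls:** My first raise failed. The lugs slipped in the pinch, and my check showed the walls only about 1.2–1.3 rad up. I mended it in this order:
1. I pushed both side walls to their stops from inside.
2. I folded the end walls back to about 0.33 rad, so that step 1 could be met.
3. I raised the end walls again and pushed them to their stops too.

In the last check all four lugs lay close to level: slopes were within 0.03, apart from one reading of -0.14 on the left end lug. That puts the walls upright.

**Tools:** The comb had been knocked about 4 cm aside, so I measured it again before picking it up. The pictures show all four tools lying flat, side by side in the tray.

**Door:** Pushing it shut gave a force peak of about 3 N at the catch, then a drop, then a firm stop. The last picture shows it flush with the bin front.

**Bystanders:** I kept clear of them and those visible in the last picture look unmoved, but I did not measure their positions again.

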